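# Switch on the gel line in order

### The arm

A 6-joint arm with a two-finger parallel gripper is mounted at the origin on a cart in front of the work surface, level with it; the furniture and walls round the work are solid. World frame = base frame: x ahead of the robot, y to its left, z up, the work surface at z = 0. Lengths are in m, angles in rad, forces in N, time in s.
With the tool pointing down it reaches from about 0.2 to 0.875 m from the base axis. Payload 3.4 kg.
Tool frame: the origin (TCP) lies midway between the tips of the shut fingers; the grasp point (between the pads) lies 19 mm behind it; z points along the fingers, y is the line along which they close (so a half turn about z gives the same grasp; the last joint's range is limited). The gripper opens to 94 mm and grips with 3 to 60 N. Pads are 16 mm wide; open, the fingers measure 119 mm over their backs; the gripper's body (75 mm by 177 mm) begins 78 mm behind the grasp point.
Start: joints at [1.023, 0.276, 1.505, -0, 1.361, -0.121], TCP at [0.238, 0.523, 0.168] pointing down, gripper open.
Joint ranges: [-2.89, 2.89], [-0.75, 2.08], [0.22, 2.7], [-1.18, 4.32], [0.11, 2.71], [-2.7, 2.7]. Speed limits (rad/s): [2.57, 2.57, 3.14, 3.14, 3.14, 3.14].

### API

Orientations are given as a unit quaternion [w, x, y, z].
In Python, from plant import arm gives the robot as it stands.
- The arm moves only by the shell command python3 -m creep 'ROWS' [FORCE]. ROWS is JSON, a list of rows, each an object with "travel": the shift along the tool's x, y, z in mm, a list of three; "rot": the turn, a rotation vector about the tool's x, y, z in rad, a list of three; "grip": the gripper's target within -1 to 1 (shut at 1, half-way at 0, fully open at -1). In form: [{"travel": [tx, ty, tz], "rot": [rx, ry, rz], "grip": grip}, ...]. A call has 1 to 8 rows; each row shifts and turns the commanded pose from where the row before left it, along the tool's axes as they then stand; what a row does not reach is not made up. A row lasts 1/10 s, in which the tool goes at most 50 mm and 8.59 degrees, less where a joint would pass 70% of its speed; a pose out of reach is approached as far as the arm can. A call with a gripper value outside its range is refused whole. The fingers move at their own pace and stop on an object; FORCE is the grip in N (left out, the last holds). Time passes only in rows, so rows that do not move let the fingers close. It gives the time, the measured TCP pose, the force, the opening and the grip force at its end, in the units of the state.
- arm.observe(): the state, without advancing time (a new reading comes with each control period).
- arm.camera(name): name is "scene" or "top" or "wrist"; returns a dict with "color" (384x512x3 uint8, red, green, blue), "fx", "fy", "cx", "cy" (pixels), "position" and "rotation" of the camera in the world; the wrist camera has in their place "hand_eye" (4x4, takes a point from camera to tool coordinates, whose origin is the TCP and whose axes are the flange's). Camera axes: x right, y down, z forward; pixel columns grow to the right and rows downward; lengths in m; the calibration is good to about 2 mm. A picture is of the moment at which its call begins: read the wrist's pose just before it. There is no depth.
- arm.close_job(): hands the job in; it is judged then, once.
The state is a dict: "time_s": time; "qpos": joint angles; "qvel": joint speeds; "tau": joint torques, N m; "tcp_pos": TCP position; "tool_rot": TCP orientation; "force": force on the tool from outside, world axes, zero at the start; "moment": the same for the moment, N m; "width": finger opening in m; "finger_force": force on a finger pad.
Only numpy, scipy, OpenCV 4.12 (cv2) and the standard library are available. Lean on these libraries where they do the work, as an engineer would, in place of code of your own. Each camera call takes 0.05 s, during which the arm holds its last target. There are 200 camera calls.

### The job

Switch on the gel line: on the white switch boxes among the bench things, gently push in the square key, then the long bar key, then the large round key, each with a fingertip so that it stays down, and leave the small round key up. Only touch the keys: leave the boxes standing where they are, do not pick anything up, and do not disturb the dish, jar and pen.

Things in the scene. Friction and masses are not known exactly. Their poses are not given: they have to be found in the camera images.
- box_square: loose white plastic switch box, 64 x 80 x 32 mm (its x, y, z), about 0.6 kg, on rubber feet on the worktop, carrying one black SQUARE push key, 32 x 32 mm. Origin: centre of its underside; z up. It stays upright and is only turned a little about z.
- square_key_top (a point): centre of the flat top face of the SQUARE push key, 32 x 32 mm; it moves with the key. Key up: 50 mm above the worktop, standing 18 mm out of the box's top; key fully down: 38 mm above the worktop.
- square_key (a joint): how far the SQUARE push key, 32 x 32 mm is pushed in: 0 up, 0.012 m at its bottom stop. The key's cap sits on a rubber cushion that gives 1 mm per 3 N (4 mm at most) and comes back when let go, so its top goes down 1 to 2 mm further than this value while pressed. The key has no spring: it moves straight down under about 3 to 4 N and stays where it is left. It counts as pushed in beyond 0.006.
- box_bar: loose white plastic switch box, 64 x 80 x 32 mm (its x, y, z), about 0.6 kg, on rubber feet on the worktop, carrying one black LONG BAR push key, 20 mm (box x) by 62 mm (box y). Origin: centre of its underside; z up. It stays upright and is only turned a little about z.
- bar_key_top (a point): centre of the flat top face of the LONG BAR push key, 20 mm (box x) by 62 mm (box y); it moves with the key. Key up: 50 mm above the worktop, standing 18 mm out of the box's top; key fully down: 38 mm above the worktop.
- bar_key (a joint): how far the LONG BAR push key, 20 mm (box x) by 62 mm (box y) is pushed in: 0 up, 0.012 m at its bottom stop. The key's cap sits on a rubber cushion that gives 1 mm per 3 N (4 mm at most) and comes back when let go, so its top goes down 1 to 2 mm further than this value while pressed. The key has no spring: it moves straight down under about 3 to 4 N and stays where it is left. It counts as pushed in beyond 0.006.
- box_round: loose white plastic switch box, 64 x 80 x 32 mm (its x, y, z), about 0.6 kg, on rubber feet on the worktop, carrying one black LARGE ROUND push key, 40 mm across. Origin: centre of its underside; z up. It stays upright and is only turned a little about z.
- round_key_top (a point): centre of the flat top face of the LARGE ROUND push key, 40 mm across; it moves with the key. Key up: 50 mm above the worktop, standing 18 mm out of the box's top; key fully down: 38 mm above the worktop.
- round_key (a joint): how far the LARGE ROUND push key, 40 mm across is pushed in: 0 up, 0.012 m at its bottom stop. The key's cap sits on a rubber cushion that gives 1 mm per 3 N (4 mm at most) and comes back when let go, so its top goes down 1 to 2 mm further than this value while pressed. The key has no spring: it moves straight down under about 3 to 4 N and stays where it is left. It counts as pushed in beyond 0.006.
- box_small: loose white plastic switch box, 64 x 80 x 32 mm (its x, y, z), about 0.6 kg, on rubber feet on the worktop, carrying one black SMALL ROUND push key, 18 mm across (the one to leave alone). Origin: centre of its underside; z up. It stays upright and is only turned a little about z.
- small_key_top (a point): centre of the flat top face of the SMALL ROUND push key, 18 mm across (the one to leave alone); it moves with the key. Key up: 50 mm above the worktop, standing 18 mm out of the box's top; key fully down: 38 mm above the worktop.
- small_key (a joint): how far the SMALL ROUND push key, 18 mm across (the one to leave alone) is pushed in: 0 up, 0.012 m at its bottom stop. The key's cap sits on a rubber cushion that gives 1 mm per 3 N (4 mm at most) and comes back when let go, so its top goes down 1 to 2 mm further than this value while pressed. The key has no spring: it moves straight down under about 3 to 4 N and stays where it is left. It must stay below 0.003.
- petri_dish: loose petri dish with lid, 59 mm across, 16 mm high, among the boxes; origin at the centre of its underside. Bystander.
- small_jar: loose white jar with a wide black lid, 51 mm across, 84 mm high, among the boxes; origin at the centre of its underside. Bystander.
- marker: loose white pen with a dark cap, 135 mm long (its y), 16 mm high, lying near the front right; origin at the centre of its underside. Bystander.

How it is judged:
On the way, in this order (a step that is already met when the one before it is completed fails the run):
1. the square key is pushed in more than 6 mm (value of joint square_key above 0.006 m), for 0.2 s.
2. the long bar key is pushed in more than 6 mm (value of joint bar_key above 0.006 m), for 0.2 s.
3. the large round key is pushed in more than 6 mm (value of joint round_key above 0.006 m), for 0.2 s.
At the end, for the whole second after the job is handed in: The square, long bar and large round keys are each in by more than 6 mm of their 12 mm; the small round key is up (less than 3 mm in); the boxes stand still within 25 mm of where they began, and so do the dish, jar and pen (value of joint each of square_key, bar_key, round_key above 0.006 m and value of joint small_key below 0.003 m and distance of each of box_square, box_bar, box_round, box_small, petri_dish, small_jar, marker from where it was at the start of the episode below 0.025 m and linear speed of each of box_square, box_bar, box_round, box_small below 0.02 m/s); the robot touches nothing.
It fails at once if a key is pushed out of order (bar before square, or large round before bar) ((value of joint bar_key above 0.004 m and value of joint square_key below 0.006 m) or (value of joint round_key above 0.004 m and value of joint bar_key below 0.006 m)).
It fails at once if the small round key is pushed (value of joint small_key above 0.003 m).
It fails at once if a box is lifted, tipped or shoved more than 25 mm from its place ((height (world z) of any of box_square, box_bar, box_round, box_small above 0.01 m or angle between any of box_square, box_bar, box_round, box_small's own z axis and vertical above 0.2 rad) or distance of any of box_square, box_bar, box_round, box_small from where it was at the start of the episode above 0.025 m).
It fails at once if a box or its key is pressed harder than 25 N (contact force between any of the arm, the fingers and box_square above 25 N or contact force between any of the arm, the fingers and box_bar above 25 N or contact force between any of the arm, the fingers and box_round above 25 N or contact force between any of the arm, the fingers and box_small above 25 N).
It fails at once if the petri dish, the jar or the pen is lifted, knocked over or shifted more than 25 mm (distance of any of petri_dish, small_jar, marker from where it was at the start of the episode above 0.025 m or angle between small_jar's own z axis and vertical above 0.3 rad).
It also fails if it takes over 48 s, if anything falls off the work surface, if the arm or the gripper's body presses on something with over 40 N, if the wrist force passes 120 N, or if a joint passes its speed limit or range.

## Working session

There is one attempt and no reset: what is moved stays moved. The work goes in short steps, Python scripts to look and compute and a shell command to move; the robot and the scene stay as the last step left them, time stands still between calls to the robot, and variables do not carry over. Pictures are saved under pics/ and viewed, at most 10 in all, crops included, and the job is handed in when it is done.

```bash
ls; mkdir -p pics; python3 - <<'E'
from plant import arm
import cv2,numpy as np
s=arm.observe();print({k:np.round(v,3) for k,v in s.items()})
for n in("top","scene"):
    c=arm.camera(n);cv2.imwrite(f"pics/{n}0.png",cv2.resize(c["color"][:,:,::-1],(800,600),interpolation=cv2.INTER_CUBIC))
    print(n,[c[k] for k in("fx","fy","cx","cy")],np.round(c["position"],4).tolist(),np.round(c["rotation"],4).tolist())
E
```

```text
pics
{'time_s': np.float64(0.0), 'qpos': array([ 1.023,  0.277,  1.506, -0.   ,  1.361, -0.121]), 'qvel': array([ 0.001, -0.002, -0.003, -0.   ,  0.002, -0.   ]), 'tau': array([ 2.0000e-03, -4.0459e+01, -2.3723e+01,  7.0000e-02,  3.5000e-02,
       -0.0000e+00]), 'tcp_pos': array([0.238, 0.523, 0.167]), 'tool_rot': array([-0.   ,  0.212,  0.977, -0.001]), 'force': array([ 0.139, -0.562,  0.733]), 'moment': array([ 0.055,  0.02 , -0.026]), 'finger_force': np.float64(0.0), 'width': np.float64(0.094)}
top [389.0684606259041, 389.0684606259041, 256.7443269220972, 190.5285878632437] [0.4104, -0.0901, 0.9517] [-0.0469, 0.7149, -0.6965, 0.0394]
scene [411.4028985546298, 411.4028985546298, 255.25373262503652, 189.0092879285365] [-0.0093, -0.7201, 0.616] [-0.436, 0.8337, -0.3015, 0.1546]
```

View pics/top0.png

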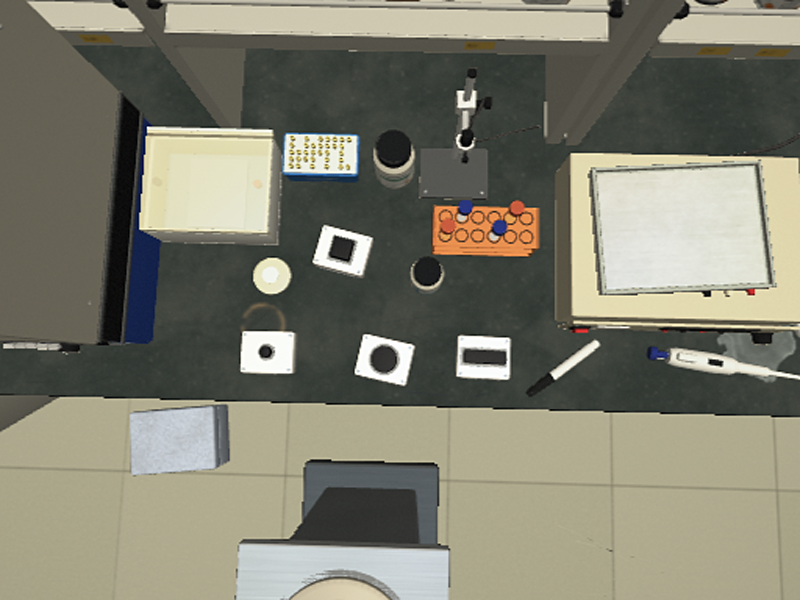

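View pics/scene0.png

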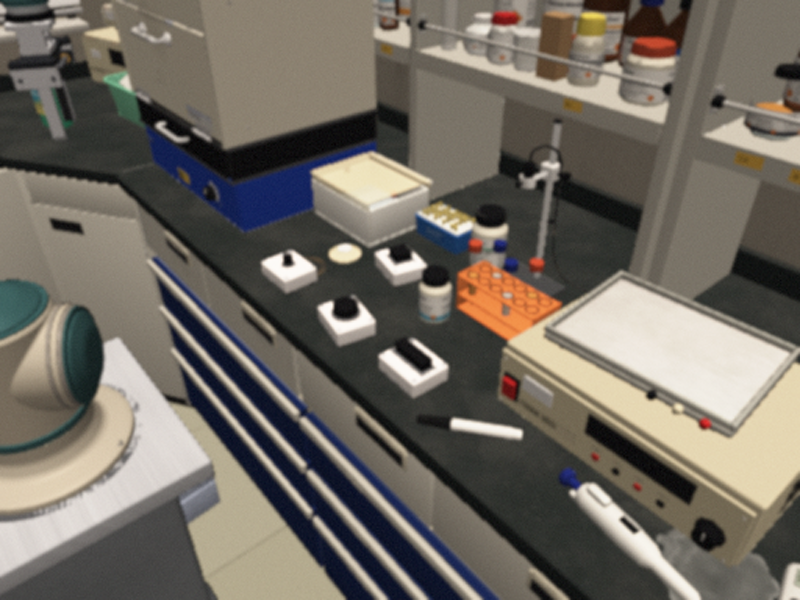

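The top view shows the square key at about (341,248), the bar at (485,356), the large round at (384,358) and the small round at (266,351). The jar is at (427,271), the dish at (272,275), and the arm is out of view. Next I'll enlarge the key area.

```bash
cat > h.py <<'E'
import numpy as np
from scipy.spatial.transform import Rotation as R
def ray(c,u,v,z):
    r=R.from_quat(c["rotation"],scalar_first=True) if np.size(c["rotation"])==4 else R.from_matrix(c["rotation"])
    d=r.apply([(u-c["cx"])/c["fx"],(v-c["cy"])/c["fy"],1]);p=np.array(c["position"]);return p+d*(z-p[2])/d[2]
E
python3 - <<'E'
from plant import arm
import cv2,numpy as np
from h import *
c=arm.camera("top")
im=c["color"][135:255,145:335][:,:,::-1]
cv2.imwrite("pics/crop.png",cv2.resize(im,None,fx=4.2,fy=4.2,interpolation=cv2.INTER_CUBIC))
for n,u,v,z in[("sq",341,248,.05),("bar",485,356,.05),("rnd",384,358,.05),("small",266,351,.05),("jar",427,271,.084),("dish",272,275,.016),
 ("barL",466,356,.05),("barR",504.5,356,.05)]:
    print(n,ray(c,u/1.5625,v/1.5625,z).round(4))
E
```

```text
sq [0.5943 0.0138 0.05  ]
bar [ 0.4375 -0.205   0.05  ]
rnd [ 0.4306 -0.0561  0.05  ]
small [0.4363 0.119  0.05  ]
jar [ 0.5566 -0.1158  0.084 ]
dish [0.5557 0.1239 0.016 ]
barL [ 0.4368 -0.177   0.05  ]
barR [ 0.4383 -0.2337  0.05  ]
```

View pics/crop.png

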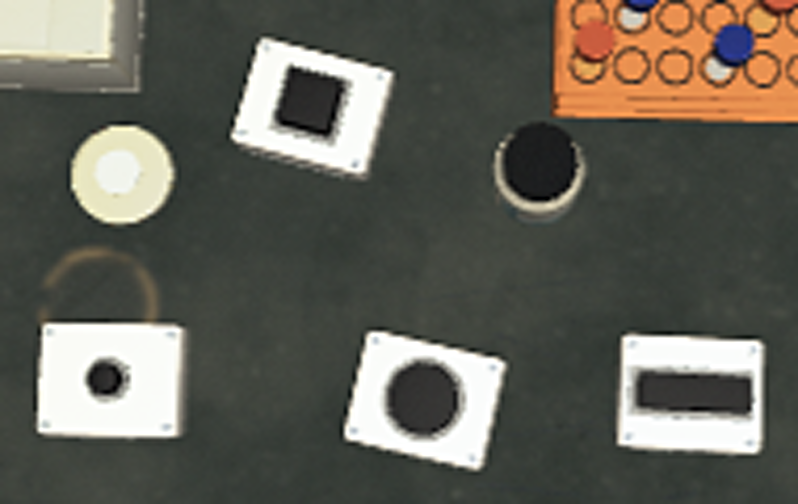

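The crop agrees: key centres are at crop pixels sq (310,101), bar (694,393) and round (424,398). The bar's measured length and box spacing match the sizes given. I'll shut the fingers, align the tool with the world axes, and swing in front of the boxes.

```bash
python3 -m creep '[{"travel":[-20,-40,0],"rot":[0,0,-0.143],"grip":1},{"travel":[-14,-42,0],"rot":[0,0,-0.143],"grip":1},{"travel":[-6,-45,0],"rot":[0,0,-0.143],"grip":1},{"travel":[0,-45,0],"rot":[0,0,0],"grip":1},{"travel":[0,-45,0],"rot":[0,0,0],"grip":1},{"travel":[0,-45,0],"rot":[0,0,0],"grip":1},{"travel":[-20,-45,0],"rot":[0,0,0],"grip":1},{"travel":[-20,-45,0],"rot":[0,0,0],"grip":1}]' 20
```

```text
time_s: 0.95
tcp_pos: [0.2811, 0.1627, 0.1682]
tool_rot: [0.001, -0.002, 1.0, 0.0]
force: [0.8, 0.4, -0.1]
width: 0.0336
finger_force: 0.0
```

```bash
python3 -m creep '[{"travel":[-44,-21,0],"rot":[0,0,0],"grip":1},{"travel":[-44,-21,0],"rot":[0,0,0],"grip":1},{"travel":[-44,-21,0],"rot":[0,0,0],"grip":1},{"travel":[-44,-21,0],"rot":[0,0,0],"grip":1},{"travel":[-44,-21,0],"rot":[0,0,0],"grip":1},{"travel":[-44,-21,0],"rot":[0,0,0],"grip":1},{"travel":[0,0,0],"rot":[0,0,0],"grip":1},{"travel":[0,0,0],"rot":[0,0,0],"grip":1}]'; python3 - <<'E'
from plant import arm
import cv2
from h import *
s=arm.observe();c=arm.camera("wrist");print(s["tcp_pos"],s["width"],np.array(c["hand_eye"]).round(3).tolist(),c["fx"],c["cx"],c["cy"])
cv2.imwrite("pics/w1.png",c["color"][:,:,::-1])
r=R.from_quat(s["tool_rot"],scalar_first=True);H=np.array(c["hand_eye"])
for n,p in(("sq",[.5943,.0138,.05]),):
    q=np.linalg.inv(H)@np.r_[r.inv().apply(np.array(p)-s["tcp_pos"]),1];print(n,c["fx"]*q[0]/q[2]+c["cx"],c["fy"]*q[1]/q[2]+c["cy"])
E
```

```text
time_s: 1.75
tcp_pos: [0.5456, 0.0384, 0.1669]
tool_rot: [-0.001, -0.0, 1.0, 0.0]
force: [-0.6, -0.2, -1.0]
width: 0.0003
finger_force: 0.0
[0.54557073 0.03838011 0.16693642] 0.0002991195649072894 [[-0.001, -0.958, -0.287, 0.084], [1.0, -0.0, -0.001, -0.0], [0.001, -0.287, 0.958, -0.218], [0.0, 0.0, 0.0, 1.0]] 301.079215653034 249.70812842291198 193.59573947607686
sq 229.4982064088016 219.65357441412215
```

View pics/w1.png

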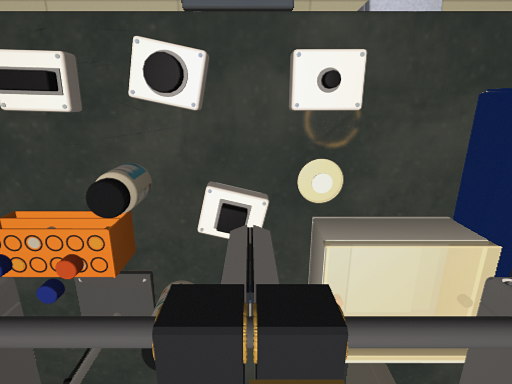

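Wrist view: the square key top is at about (233,218), against a prediction of (229,220) from the top camera, so they agree to about 3 mm. I'll move over it and come down to just above.

```bash
python3 -m creep '[{"travel":[-25,-11,0],"rot":[0,0,0],"grip":1},{"travel":[-24,-12,0],"rot":[0,0,0],"grip":1},{"travel":[0,0,35],"rot":[0,0,0],"grip":1},{"travel":[0,0,40],"rot":[0,0,0],"grip":1},{"travel":[0,0,25],"rot":[0,0,0],"grip":1},{"travel":[0,0,5],"rot":[0,0,0],"grip":1},{"travel":[0,0,0],"rot":[0,0,0],"grip":1},{"travel":[0,0,0],"rot":[0,0,0],"grip":1}]'; python3 - <<'E'
from plant import arm
import cv2
c=arm.camera("wrist");cv2.imwrite("pics/w2.png",c["color"][:,:,::-1])
E
```

```text
time_s: 2.6
tcp_pos: [0.5956, 0.0164, 0.065]
tool_rot: [0.002, -0.001, 1.0, -0.0]
force: [0.2, -0.2, -0.6]
width: 0.0007
finger_force: 0.0
```

View pics/w2.png

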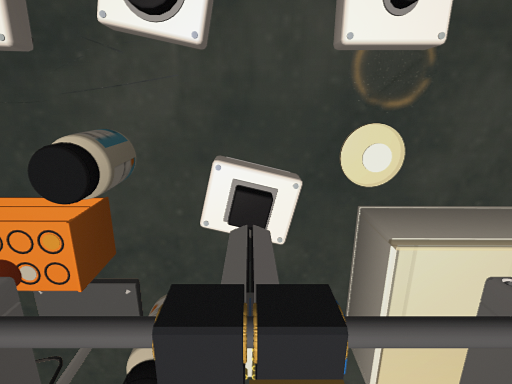

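The key is centred under the fingertips: its face spans 229–273 px and the tip is at 250. Pressing slowly.

```bash
python3 -m creep '[{"travel":[0,0,8],"rot":[0,0,0],"grip":1},{"travel":[0,0,4],"rot":[0,0,0],"grip":1},{"travel":[0,0,3],"rot":[0,0,0],"grip":1},{"travel":[0,0,2],"rot":[0,0,0],"grip":1},{"travel":[0,0,2],"rot":[0,0,0],"grip":1},{"travel":[0,0,2],"rot":[0,0,0],"grip":1},{"travel":[0,0,0],"rot":[0,0,0],"grip":1},{"travel":[0,0,0],"rot":[0,0,0],"grip":1}]'
```

```text
time_s: 3.45
tcp_pos: [0.5949, 0.0159, 0.042]
tool_rot: [0.0, -0.001, 1.0, 0.0]
force: [-0.2, -0.1, -1.0]
width: 0.0004
finger_force: 0.0
```

```bash
python3 - <<'E'
from plant import arm
import cv2,numpy as np
for i in range(3):
    s=arm.observe();c=arm.camera("wrist");print(s["tcp_pos"].round(4) if hasattr(s["tcp_pos"],'round') else s["tcp_pos"],np.round(s["force"],2))
a=c["color"][120:280,160:340,::-1];d=arm.camera("scene")["color"][140:200,220:300,::-1]
cv2.imwrite("pics/w3.png",np.hstack([cv2.resize(a,(400,356)),cv2.resize(d,(400,356),interpolation=cv2.INTER_CUBIC)]))
E
```

```text
[0.5949 0.0159 0.042 ] [-0.19 -0.13 -1.02]
[0.5949 0.0159 0.0421] [-0.73  0.47  0.74]
[0.595  0.0159 0.0422] [0.15 0.1  0.47]
```

View pics/w3.png

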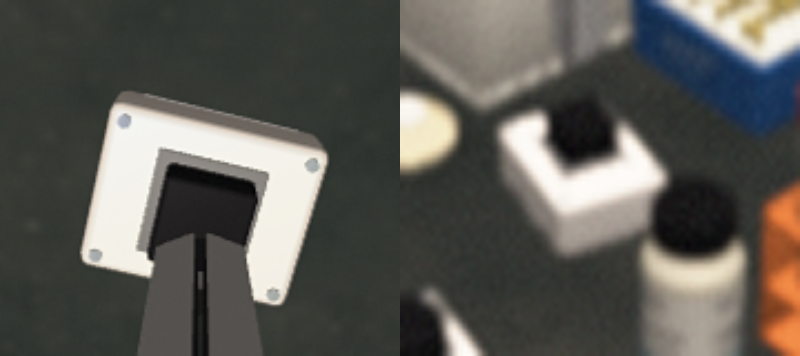

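The wrist crop shows the fingertips over the key's near half. The force is near zero, so contact is unclear. I'll go on in small steps and watch the force.

```bash
python3 -m creep '[{"travel":[0,0,1],"rot":[0,0,0],"grip":1},{"travel":[0,0,1],"rot":[0,0,0],"grip":1},{"travel":[0,0,0],"rot":[0,0,0],"grip":1},{"travel":[0,0,0],"rot":[0,0,0],"grip":1}]' ; python3 -m creep '[{"travel":[0,0,1],"rot":[0,0,0],"grip":1},{"travel":[0,0,1],"rot":[0,0,0],"grip":1}]'
```

```text
time_s: 4.05
tcp_pos: [0.5948, 0.0159, 0.04]
tool_rot: [-0.0, -0.001, 1.0, 0.0]
force: [0.3, 1.1, -0.1]
width: 0.0004
finger_force: 0.0
time_s: 4.25
tcp_pos: [0.5949, 0.0159, 0.0381]
tool_rot: [0.0, -0.001, 1.0, 0.0]
force: [-0.1, -1.0, -0.1]
width: 0.0003
finger_force: 0.0
```

```bash
python3 - <<'E'
from plant import arm
import cv2
from h import *
s=arm.observe();w=arm.camera("wrist");sc=arm.camera("scene")["color"][:,:,::-1]
print(s["tcp_pos"],s["force"],arm.observe()["tau"])
H=np.array(w["hand_eye"]);r=R.from_quat(s["tool_rot"],scalar_first=True)
f=4;img=cv2.resize(np.ascontiguousarray(w["color"][130:280,170:340,::-1]),None,fx=f,fy=f,interpolation=cv2.INTER_CUBIC)
def pj(p):
    q=np.linalg.inv(H)@np.r_[r.inv().apply(np.array(p)-s["tcp_pos"]),1]
    return ((w["fx"]*q[0]/q[2]+w["cx"]-170)*f,(w["fy"]*q[1]/q[2]+w["cy"]-130)*f)
a=np.radians(-14)
for z,col,h,in((.05,(0,0,255),(16,16)),(.038,(0,255,0),(16,16)),(.032,(255,0,0),(40,32))):
    pts=[]
    for x,y in((-1,-1),(1,-1),(1,1),(-1,1)):
        d=np.array([x*h[1],y*h[0]])/1e3; pts.append(pj([.5943+d[0]*np.cos(a)-d[1]*np.sin(a),.0155+d[0]*np.sin(a)+d[1]*np.cos(a),z]))
    cv2.polylines(img,[np.int32(pts)],True,col,1)
s0=cv2.resize(cv2.imread("pics/scene0.png"),(512,384),interpolation=cv2.INTER_AREA)
t=[cv2.resize(k[145:190,230:290],(400,300),interpolation=cv2.INTER_CUBIC) for k in(s0,sc)]
o=np.zeros((600,800,3),np.uint8);o[:300]=np.hstack(t);im=cv2.resize(img,(340,300));o[300:600,:340]=im;cv2.imwrite("pics/c4.png",o);cv2.imwrite("pics/w4.png",img)
E
```

```text
[0.59488681 0.01592957 0.03805994] [-0.14906336 -1.04628193 -0.07328414] [-3.10675001e-03 -4.44742656e+01 -2.04427510e+01 -1.98617735e-02
  5.62928163e-02 -7.27906558e-05]
```

View pics/w4.png

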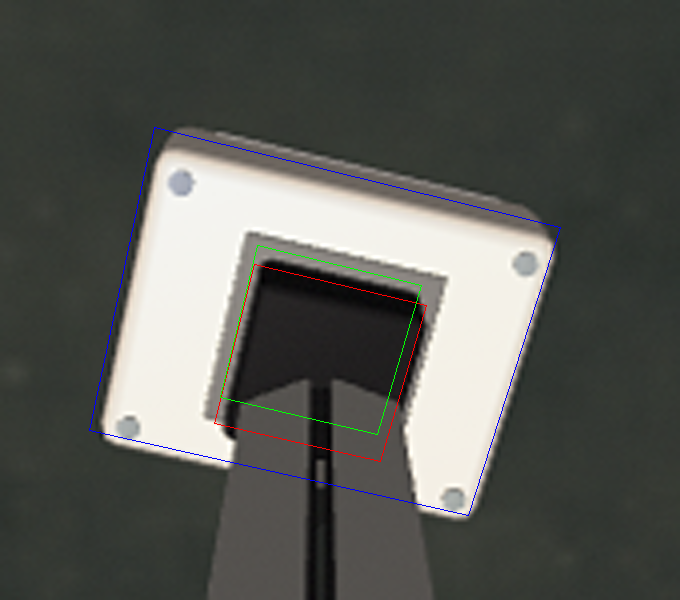

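View pics/c4.png

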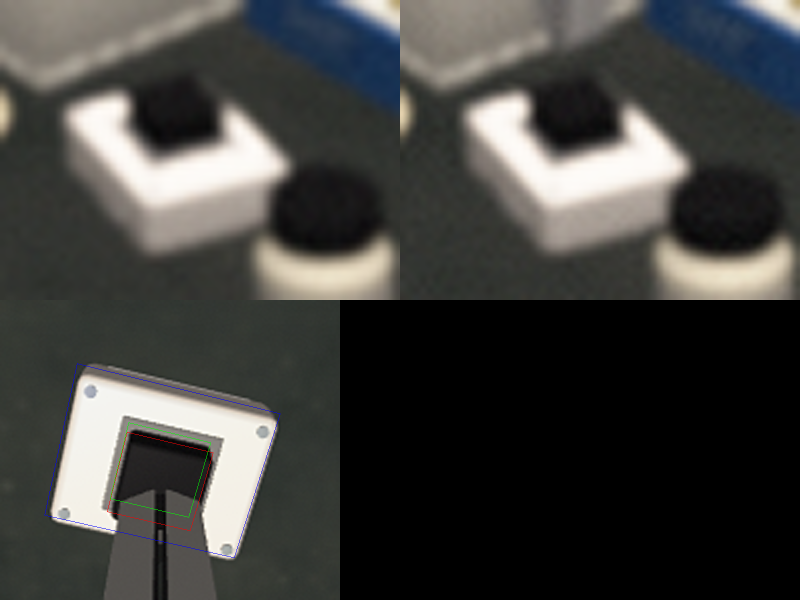

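The composite shows the square key still up in the scene view. The grey finger ends behind and above it, at scene pixel about (255,152). In the wrist view the tips end at v≈225, where about 207–217 was expected, so the real tips seem to be above the reported TCP. I'll compute how far.

```bash
python3 - <<'E'
from plant import arm
from h import *
c=arm.camera("scene");r=R.from_quat(c["rotation"],scalar_first=True)
for x,y in((.595,.016),(.587,.008)):
  for z in(.038,.05,.06,.07,.08):
    q=r.inv().apply(np.array([x,y,z])-c["position"]);print(x,z,c["fx"]*q[0]/q[2]+c["cx"],c["fy"]*q[1]/q[2]+c["cy"])
im=c["color"].astype(int)
for v in range(120,172,2): print(v,im[v,244:270:2].mean(-1).astype(int))
E
```

```text
0.595 0.038 254.94851846828828 162.84457117696965
0.595 0.05 254.92353358820097 159.0172687809736
0.595 0.06 254.90247449350656 155.79133680532226
0.595 0.07 254.88119507949511 152.53165527205778
0.595 0.08 254.85969187052922 149.23769176656316
0.587 0.038 254.5497533532773 165.03117927465567
0.587 0.05 254.52205978937067 161.1853140237576
0.587 0.06 254.49871537802147 157.943425016149
0.587 0.07 254.4751246581131 154.66733060499843
0.587 0.08 254.45128371074222 151.35648656371825
120 [213 172  96  36  60  64  68  79  87 111 111  84  72]
122 [225 223 196  96  73  91  97  84  78  86 100 103 115]
124 [228 227 219 139 103 107 123 122 116 129  97 111 111]
126 [223 215 205 134 110 106 125 121 137 163 124 114  95]
128 [208 219 217 142  95 100 127 122 129 153 128 116 113]
130 [228 230 219 137  96  97 125 123 127 147 141 123 124]
132 [216 199 174 119  94  98 124 120 126 145 145 133 134]
134 [170 166 163 129  93  99 124 126 126 138 139 143 158]
136 [165 162 159 134  93  98 124 122 124 137 134 146 203]
138 [159 153 150 118  91 101 125 121 126 130 126 101 127]
140 [151 151 145 117  96  99 127 1
[... 167 characters left out ...]
2 124 123 128 149 127  74  45]
148 [132 125 124 115 103 101 127 120 114  85  61  53  51]
150 [124 127 128 141 115  99 114  95  70  56  56  53  53]
152 [138 161 134 120  87  80  69  57  49  46  53  55  53]
154 [126 112  72  56  52  52  52  50  51  54  52  55  56]
156 [62 53 51 54 48 46 37 38 53 53 50 52 49]
158 [62 86 85 30 30 27 27 27 40 58 58 53 48]
160 [216 235 209  36  25  22  24  25  23  53 101  60  53]
162 [249 245 203  34  15  22  20  22  19  63 197 162  64]
164 [248 245 186  69  16  11  16  14  13  50 213 244 161]
166 [234 249 244 162  57  24  33  56  86 131 203 244 245]
168 [164 237 250 236 150 120 159 203 231 240 248 249 250]
170 [122 175 241 248 238 238 248 248 250 250 250 248 246]
```

Both views agree: the tips are at z≈0.075, about 36 mm behind the reported TCP, with 25 mm of air left above the key. The gripper body stays above 0.095, clear of the jar. I'll continue down and feel for contact.

```bash
python3 -m creep '[{"travel":[0,0,6],"rot":[0,0,0],"grip":1},{"travel":[0,0,6],"rot":[0,0,0],"grip":1},{"travel":[0,0,3],"rot":[0,0,0],"grip":1},{"travel":[0,0,1],"rot":[0,0,0],"grip":1},{"travel":[0,0,0],"rot":[0,0,0],"grip":1}]'
for i in 1 2 3 4; do python3 -m creep '[{"travel":[0,0,1.5],"rot":[0,0,0],"grip":1},{"travel":[0,0,1.5],"rot":[0,0,0],"grip":1}]' | egrep "pos|^force"; done
```

```text
time_s: 4.9
tcp_pos: [0.5946, 0.0159, 0.0217]
tool_rot: [-0.0, -0.001, 1.0, 0.0]
force: [-0.5, -0.2, -0.7]
width: 0.0003
finger_force: 0.0
tcp_pos: [0.5951, 0.0159, 0.0192]
force: [-0.8, 0.3, -0.1]
tcp_pos: [0.5949, 0.0159, 0.016]
force: [0.1, -0.5, 0.5]
tcp_pos: [0.5948, 0.0159, 0.013]
force: [0.5, -0.7, 0.4]
tcp_pos: [0.5949, 0.0159, 0.0103]
force: [-1.1, 0.4, 2.4]
```

Contact at a TCP reading of about 0.011, so the tip offset is about 39 mm. Now press about 9–10 mm more, watching the force.

```bash
for i in 1 2 3; do python3 -m creep '[{"travel":[0,0,1.5],"rot":[0,0,0],"grip":1},{"travel":[0,0,1.5],"rot":[0,0,0],"grip":1}]' | egrep "pos|^force"; done; python3 -m creep '[{"travel":[0,0,0],"rot":[0,0,0],"grip":1},{"travel":[0,0,0],"rot":[0,0,0],"grip":1}]'| egrep "pos|^force"
```

```text
tcp_pos: [0.5948, 0.0159, 0.0071]
force: [-1.0, 0.4, 2.8]
tcp_pos: [0.5948, 0.0159, 0.004]
force: [-0.4, 0.7, 1.8]
tcp_pos: [0.5948, 0.0159, 0.0009]
force: [0.0, 0.2, 2.0]
tcp_pos: [0.5948, 0.0159, 0.0009]
force: [-0.8, 0.0, 1.9]
```

```bash
python3 -m creep '[{"travel":[0,0,1],"rot":[0,0,0],"grip":1},{"travel":[0,0,0],"rot":[0,0,0],"grip":1}]' | egrep "pos|^force"; python3 -m creep '[{"travel":[0,0,1],"rot":[0,0,0],"grip":1},{"travel":[0,0,0],"rot":[0,0,0],"grip":1}]'| egrep "pos|^force"
```

```text
tcp_pos: [0.5948, 0.0159, 0.0]
force: [-0.5, 0.0, 2.5]
tcp_pos: [0.5949, 0.0159, -0.0007]
force: [-0.3, 0.6, 4.2]
```

The force rises at the bottom stop, so the square key is down. I'll lift and go over to the bar.

```bash
python3 -m creep '[{"travel":[0,0,-15],"rot":[0,0,0],"grip":1},{"travel":[0,0,-45],"rot":[0,0,0],"grip":1},{"travel":[10,-15,-20],"rot":[0,0,0],"grip":1},{"travel":[29,-41,0],"rot":[0,0,0],"grip":1},{"travel":[29,-41,0],"rot":[0,0,0],"grip":1},{"travel":[29,-41,0],"rot":[0,0,0],"grip":1},{"travel":[29,-41,0],"rot":[0,0,0],"grip":1},{"travel":[29,-40,0],"rot":[0,0,0],"grip":1}]'; python3 -m creep '[{"travel":[3,-2,0],"rot":[0,0,0],"grip":1},{"travel":[0,0,0],"rot":[0,0,0],"grip":1},{"travel":[0,0,0],"rot":[0,0,0],"grip":1}]'
python3 - <<'E'
from plant import arm
import cv2
from h import *
s=arm.observe();w=arm.camera("wrist");sc=arm.camera("scene")["color"][:,:,::-1]
H=np.array(w["hand_eye"]);r=R.from_quat(s["tool_rot"],scalar_first=True)
f=2;im=cv2.resize(np.ascontiguousarray(w["color"][:,100:400,::-1]),None,fx=1.5,fy=1.5,interpolation=cv2.INTER_CUBIC)
def pj(p):
    q=np.linalg.inv(H)@np.r_[r.inv().apply(np.array(p)-s["tcp_pos"]),1]
    return ((w["fx"]*q[0]/q[2]+w["cx"]-100)*1.5,(w["fy"]*q[1]/q[2]+w["cy"])*1.5)
p=np.int32([pj([.4365+a*.010,-.205+b*.031,.05]) for a,b in((-1,-1),(1,-1),(1,1),(-1,1))])
cv2.polylines(im,[p],True,(0,0,255),1)
o=np.zeros((576,800,3),np.uint8);o[:,:450]=im;o[:262,450:800]=cv2.resize(sc[145:190,230:290],(350,262),interpolation=cv2.INTER_CUBIC)
cv2.imwrite("pics/c5.png",o)
E
```

```text
time_s: 7.7
tcp_pos: [0.4396, -0.2041, 0.0788]
tool_rot: [0.0, -0.001, 1.0, -0.0]
force: [0.4, -0.1, -0.0]
width: 0.0003
finger_force: 0.0
time_s: 8.0
tcp_pos: [0.4384, -0.204, 0.0789]
tool_rot: [0.0, -0.001, 1.0, 0.0]
force: [-0.2, -0.2, 0.8]
width: 0.0003
finger_force: 0.0
```

View pics/c5.png

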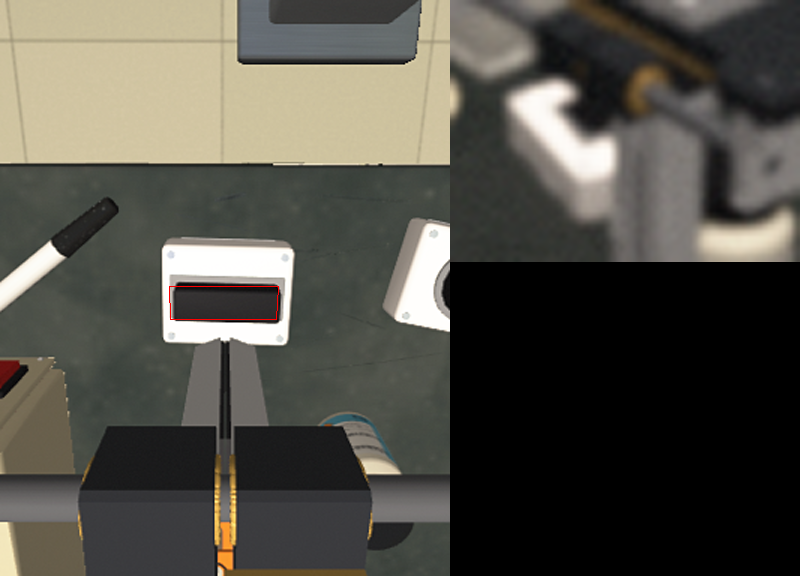

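The overlaid bar outline fits the bar in the wrist view to about 1 mm. A 2 mm correction in x, then down.

```bash
python3 -m creep '[{"travel":[2,-1,15],"rot":[0,0,0],"grip":1},{"travel":[0,0,25],"rot":[0,0,0],"grip":1},{"travel":[0,0,14],"rot":[0,0,0],"grip":1},{"travel":[0,0,7],"rot":[0,0,0],"grip":1},{"travel":[0,0,2],"rot":[0,0,0],"grip":1},{"travel":[0,0,0],"rot":[0,0,0],"grip":1}]'| egrep "pos|^force"
for i in 1 2 3 4 5; do python3 -m creep '[{"travel":[0,0,1.5],"rot":[0,0,0],"grip":1},{"travel":[0,0,1.5],"rot":[0,0,0],"grip":1}]' | egrep "pos|^force"; done
```

```text
tcp_pos: [0.4365, -0.2054, 0.0162]
force: [-0.0, -0.1, 0.7]
tcp_pos: [0.4365, -0.206, 0.0137]
force: [0.4, -1.3, -0.5]
tcp_pos: [0.4363, -0.206, 0.0105]
force: [0.1, 0.5, 2.4]
tcp_pos: [0.4363, -0.206, 0.0072]
force: [0.2, -0.7, 2.0]
tcp_pos: [0.4363, -0.206, 0.0041]
force: [1.6, -0.5, 2.3]
tcp_pos: [0.4362, -0.206, 0.001]
force: [1.9, -0.0, 2.2]
```

```bash
for i in 1 2; do python3 -m creep '[{"travel":[0,0,1],"rot":[0,0,0],"grip":1},{"travel":[0,0,0],"rot":[0,0,0],"grip":1}]' | egrep "pos|^force"; done;  python3 -m creep '[{"travel":[0,0,-15],"rot":[0,0,0],"grip":1},{"travel":[0,0,-45],"rot":[0,0,0],"grip":1},{"travel":[0,20,0],"rot":[0,0,0],"grip":1},{"travel":[3,45,0],"rot":[0,0,0],"grip":1},{"travel":[3,45,0],"rot":[0,0,0],"grip":1},{"travel":[0,39,0],"rot":[0,0,0],"grip":1},{"travel":[0,0,0],"rot":[0,0,0],"grip":1},{"travel":[0,0,0],"rot":[0,0,0],"grip":1}]'| egrep "pos|^force"
```

```text
tcp_pos: [0.4362, -0.206, -0.0]
force: [1.5, 0.4, 1.8]
tcp_pos: [0.4362, -0.206, -0.0007]
force: [1.6, -0.8, 4.7]
tcp_pos: [0.4283, -0.0562, 0.0586]
force: [-0.4, -0.6, 0.1]
```

The bar is at its bottom stop and the tool is over the large round key.

```bash
python3 -m creep '[{"travel":[-1,0,12],"rot":[0,0,0],"grip":1},{"travel":[0,0,18],"rot":[0,0,0],"grip":1},{"travel":[0,0,8],"rot":[0,0,0],"grip":1},{"travel":[0,0,5],"rot":[0,0,0],"grip":1},{"travel":[0,0,0],"rot":[0,0,0],"grip":1}]'| egrep "pos|^force"
for i in 1 2 3 4 5; do python3 -m creep '[{"travel":[0,0,1.5],"rot":[0,0,0],"grip":1},{"travel":[0,0,1.5],"rot":[0,0,0],"grip":1}]' | egrep "pos|^force"; done
for i in 1 2; do python3 -m creep '[{"travel":[0,0,1],"rot":[0,0,0],"grip":1},{"travel":[0,0,0],"rot":[0,0,0],"grip":1}]' | egrep "pos|^force"; done
```

```text
tcp_pos: [0.43, -0.0574, 0.0155]
force: [0.5, 0.1, 0.4]
tcp_pos: [0.431, -0.0571, 0.0134]
force: [-0.8, -0.3, 0.3]
tcp_pos: [0.431, -0.057, 0.0105]
force: [-0.5, 0.1, 2.6]
tcp_pos: [0.431, -0.057, 0.0072]
force: [0.6, -1.1, 2.1]
tcp_pos: [0.431, -0.0569, 0.0041]
force: [1.1, -1.2, 2.1]
tcp_pos: [0.4309, -0.0569, 0.001]
force: [1.3, -0.5, 3.0]
tcp_pos: [0.4309, -0.0569, 0.0]
force: [1.7, -1.2, 2.4]
tcp_pos: [0.4309, -0.0569, -0.0008]
force: [0.7, -1.7, 3.9]
```

Lift straight up and then back toward the robot, clear of the boxes, for a last look.

```bash
python3 -m creep '[{"travel":[0,0,-15],"rot":[0,0,0],"grip":1},{"travel":[0,0,-45],"rot":[0,0,0],"grip":1},{"travel":[0,0,-50],"rot":[0,0,0],"grip":1},{"travel":[0,0,-50],"rot":[0,0,0],"grip":1},{"travel":[40,0,-20],"rot":[0,0,0],"grip":1},{"travel":[40,0,0],"rot":[0,0,0],"grip":1},{"travel":[0,0,0],"rot":[0,0,0],"grip":1},{"travel":[0,0,0],"rot":[0,0,0],"grip":1}]'
python3 - <<'E'
from plant import arm
import cv2,numpy as np
w=arm.camera("wrist")["color"];sc=arm.camera("scene")["color"]
o=np.zeros((600,800,3),np.uint8)
o[:300,:400]=cv2.resize(w,(400,300));o[:300,400:]=cv2.resize(sc,(400,300))
o[300:]=cv2.resize(sc[145:265,160:300],(800,300),interpolation=cv2.INTER_CUBIC)
cv2.imwrite("pics/end.png",o[:,:,::-1])
E
```

```text
time_s: 13.6
tcp_pos: [0.3495, -0.0562, 0.1787]
tool_rot: [-0.0, -0.001, 1.0, 0.001]
force: [0.4, -0.3, -0.2]
width: 0.0005
finger_force: 0.0
```

View pics/end.png

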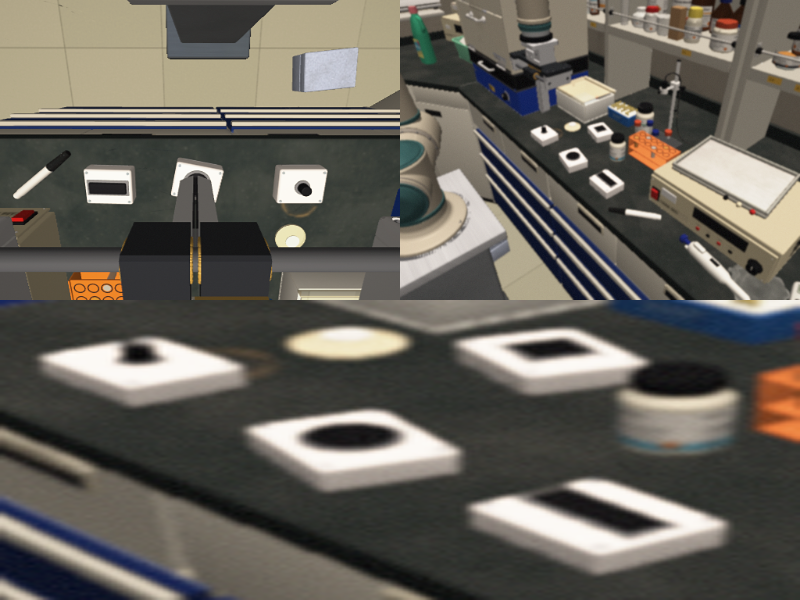

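The final view shows the square (550,347), round (352,437) and bar (600,510) keys low in their boxes. The small key (138,352) is still up, and everything stands where it was.

```bash
python3 -c "
from plant import arm
print(arm.close_job())"
```

```text
the job is handed in; nothing more can be done
None
```

I pushed in the square, bar and large round keys in that order; the last picture shows all three down, the small round key still up and nothing visibly moved, and the job is handed in (no verdict was returned).

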